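Cock and fire the watch shock tester

TASK

Give the watch on the shock tester its one blow: swing the hammer back by its upright handle until the latch has caught it, let go of it, then press the ribbed trigger pad so that the hammer flies and knocks the carriage with the watch along its rails. Never let the hammer slip back before it has caught, and do not force it against the rubber buffer just beyond the catch. Touch neither carriage nor watch, and leave everything else where it lies.

Things in the scene. Friction and masses are not known exactly. Their poses are not given: they have to be found in the camera images.
- tester: shock tester: grey plate 240 x 450 x 14 mm fixed to the bench, with a sprung hammer, a latch and a watch carriage. Origin on the hammer's upright pivot axis at bench level; z up. The plate spans x -165 to 75, y -190 to 260 mm in its frame. At rest the hammer points along its -x. Only the hammer's handle (and no other part of the tester) stands higher than 75 mm above the bench
- hammer_arm: the hammer, a steel bar swinging level, with a black upright round handle, 18 mm across, 100 mm from the pivot axis, from 40 to 115 mm above the bench. Origin in the handle's axis, 105 mm above the bench; z up; -x points away from the pivot. A catch nose is clamped somewhere along its 84 mm wide outer end plate; its setting varies, is not measured and shifts the angle of latching
- hammer (a joint): hammer angle (rad): 0 at rest, grows as cocked: clockwise from above, from the tester's -x towards its +y. Spring 0.55 N m per rad (5.5 N per rad at the handle). Latches by itself between 0.97 and 1.47: first the nose lifts the tooth (up to 4 N more at the handle, over some 16 mm), then drops behind it. Latched, it stays when let go, and flies back to 0 when the trigger is pressed
- buffer: black rubber plunger, 12 mm across, in the dark block beyond the latch. Origin at the centre of its free face. The nose meets it about 2 mm (at the handle) beyond the catch; it yields about 3.6 N per mm at the handle. Over 9 N on the plunger itself, about 12 N at the handle or 3 mm of yielding there, is forcing it
- trigger_pad (a point): middle of the top face of the trigger's ribbed steel pad, 34 x 34 mm, 68 mm above the bench, 222 mm from the pivot; outer end of a level lever whose inner end is the latch's tooth. Pressed straight down (3 to 6 N) by about 7 mm it frees the hammer; it stops at 13 mm
- trigger (a joint): angle of the trigger lever (rad): 0 as sprung up, grows as the pad is pressed (pad 47 mm from its hinge); the hammer is freed at about 0.16, the stop is at 0.3
- carriage: aluminium carriage 50 x 60 mm with a steel watch head, dial up, clamped on top (58 mm above the bench), on two rails along the tester's -y, travel 85 mm. It starts home, beside the resting hammer's head; the blow knocks it along. Origin at the middle of its block, 34 mm above the bench
- loupe: black eyepiece loupe, 38 mm in diameter and 38 mm high, on the tester's base plate
- spare_watch: steel watch head, a disc 40 mm wide and 9 mm thick, on the base plate
- screw_cup: small steel cup, 28 mm wide and 18 mm high, on the base plate
- tweezers: steel tweezers, 125 mm long, on the bench
- parts_tray: green compartment tray 150 x 190 x 22 mm with watch parts, on the bench
- screwdriver: small screwdriver, 130 mm long, on the bench
- bench_block: round dark steel block, 64 mm wide and 24 mm high, on the bench

How it is judged:
By the outcome, as a careful person would: the job done as asked, in the order asked, and still so for the second after the job is handed in, with the robot touching nothing.
It also fails if it takes over 64 s, if anything falls off the work surface, if the arm or the gripper's body presses on something with over 40 N, if the wrist force passes 120 N, or if a joint passes its speed limit or range.

ROBOT

A 6-joint arm with a two-finger parallel gripper is mounted at the origin on the work surface. World frame = base frame: x ahead of the robot, y to its left, z up, the work surface at z = 0. Lengths are in m, angles in degrees, forces in N, time in s.
With the tool pointing down it reaches from about 0.35 to 0.775 m from the base axis. Payload 5.5 kg.
Tool frame: the origin (TCP) lies at the very end of the fingers, on their centre line; the grasp point (between the pads) lies 19 mm behind it (grasp_offset is the distance from the TCP to the grasp point, in m); x points along the fingers, z is the direction in which the jaws open and shut, and the axes are right-handed (so a half turn about x gives the same grasp; the last joint's range is limited). The gripper opens to 85 mm and grips with 20 to 120 N. Pads are 22 mm wide; open, the fingers measure 114 mm over their backs; the gripper's body (76 mm by 85 mm) begins 54 mm behind the grasp point. The pads swing forward as they close: fully open they stand 13 mm farther back than shut.
Start: joints at [57.09, 17.945, 2.641, 74.691, 0, 82.002], TCP at [0.242, 0.522, 0.231] pointing down, gripper open.
Joint ranges: [-158.12, 158.12], [-49.38, 96.58], [-58.88, 72.47], [-126.05, 133.96], [-84.25, 85.87], [-180, 180]. Speed limits (degrees/s): [147.25, 147.25, 180, 180, 180, 180].

INTERFACE

Orientations are given as [roll, pitch, yaw] about the fixed x, y, z axes, in that order (R = Rz(yaw) Ry(pitch) Rx(roll)).
In Python, from cell import read_state, grab_frame, sign_off, grasp_offset gives the robot as it stands.
- The arm moves only by the tool move_arm, never from a script. Its argument "motion" is a list that holds one entry, the list of rows, each a list of 7 numbers: the opening in per cent of the stroke, from 0 (shut) to 100 (fully open), then the shift along the tool's x, y, z in m, then the turn, a rotation vector about the tool's x, y, z in degrees. A call has 1 to 12 rows; each row shifts and turns the pose as measured when the row begins, along the tool's axes as they then stand; what a row does not reach is not made up. A row lasts 1/8 s, in which the tool goes at most 62.5 mm and 10.7 degrees, less where a joint would pass 70% of its speed; a pose out of reach is approached as far as the arm can. A call with a gripper value outside its range is refused whole. The fingers move at their own pace and stop on an object; "force" is the grip in N (left out, the last holds). Time passes only in rows, so rows that do not move let the fingers close. It gives the time, the measured TCP pose, the force and the opening at its end, in the units of the state.
- read_state(): the state, without advancing time (a new reading comes with each control period).
- grab_frame(name): name is "scene" or "side" or "wrist"; returns a dict with "color" (480x640x3 uint8, blue, green, red), "range_z" (480x640 float32, m along the optical axis (not along the pixel's ray), 0 where there is no reading), "fx", "fy", "cx", "cy" (pixels), "origin" and "orientation" of the camera in the world; the wrist camera has in their place "hand_eye" (4x4, takes a point from camera to tool coordinates, whose origin is the TCP and whose axes are the tool frame's). Camera axes: x right, y down, z forward; pixel columns grow to the right and rows downward; lengths in m; the calibration is good to about 2 mm. A picture is of the moment at which its call begins: read the wrist's pose just before it.
- sign_off(): hands the job in, once; it reports no verdict.
The state is a dict: "time_s": time; "joint_pos": joint angles; "dq": joint speeds; "tau": joint torques, N m; "tool_pos": TCP position; "eef_rot": TCP orientation; "ft_force": force on the tool from outside, world axes, zero at the start; "ft_torque": the same for the moment, N m; "gripper_width": finger opening in m.
Only numpy, scipy, OpenCV 4.12 (cv2) and the standard library are available. Lean on these libraries where they do the work, as an engineer would, in place of code of your own. Each camera call takes 0.05 s, during which the arm holds its last target.

## Working session

There is one attempt and no reset: what is moved stays moved. The work goes in short steps, Python scripts to look and compute and a tool call to move; the robot and the scene stay as the last step left them, time stands still between calls to the robot, and variables do not carry over. Pictures are saved under pics/ and viewed, and the job is handed in when it is done.

Besides the shell and the picture viewer there is one more tool, called after "Emit:" by a JSON object that holds its "method" and its "body". move_arm: Moves the arm, as the interface text tells. Its arguments: {"type":"object","properties":{"motion":{"type":"array"},"force":{"type":"number"}},"required":["motion"]}

```bash
mkdir -p pics; cat > h.py <<'E'
import numpy as np,cv2
from cell import *
from scipy.spatial.transform import Rotation as R
E
python3 - <<'E'
from h import *
s=read_state();print(s, grasp_offset)
for n in ("scene","side"):
    f=grab_frame(n);cv2.imwrite(f"pics/{n}0.png",f["color"]);np.savez(f"{n}0.npz",**f)
    print(n,f["fx"],f["cx"],f["origin"],f["orientation"])
E
```

```text
{'time_s': 0.0, 'joint_pos': array([ 5.70915868e+01,  1.79944057e+01,  2.57712364e+00,  7.46909659e+01,
       -6.06720450e-04,  8.20008024e+01]), 'dq': array([-0.01127194, -0.10111227,  0.00804699,  0.05074725,  0.00302308,
       -0.09564663]), 'tau': array([ 1.40153923e-03, -4.80630612e+01,  2.98531759e+01,  1.93793583e-02,
       -1.01185226e-04,  8.49734533e-06]), 'tool_pos': array([0.24191615, 0.52106813, 0.23037417]), 'eef_rot': array([ 172.32193661,   89.89175037, -122.58727839]), 'ft_force': array([-0.41468113, -0.22237791,  0.25600459]), 'ft_torque': array([-0.00156902, -0.00640554, -0.01050851]), 'gripper_width': 0.08565076769681147} 0.0187
scene 484.7469803517278 316.84393262310186 [ 0.89249669 -0.58454533  0.6646211 ] [-131.95628234   -1.17280976   30.54799368]
side 480.77585860100936 325.420295972674 [ 0.15853631 -0.51071314  0.68521502] [-132.52366055    1.1928882   -43.41511937]
```

View pics/scene0.png

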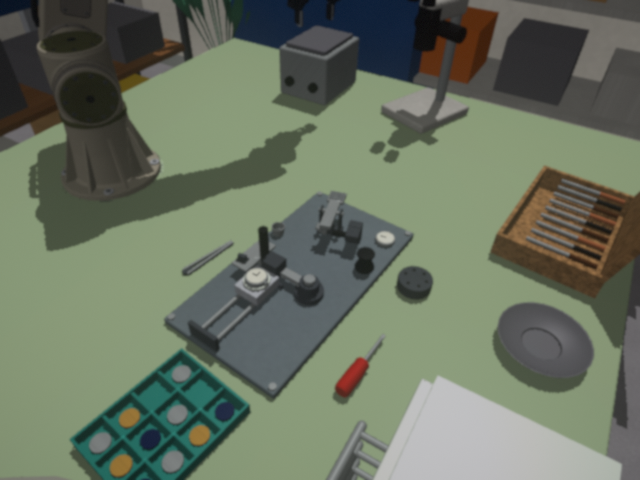

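View pics/side0.png

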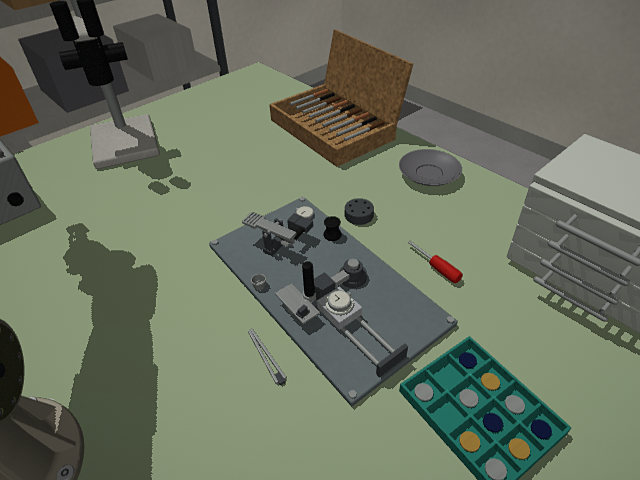

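Both views show the plate. Its corners are at scene (322,193), (412,236), (273,388), (168,320) and side (303,198), (210,243), (354,403), (457,322). The handle is at scene (263,240) / side (308,278), and the ribbed pad is at scene (335,197) / side (253,218).

```bash
cat >> h.py <<'E'
def load(n): return dict(np.load(n))
def cam(f):
    K=np.array([[f["fx"],0,f["cx"]],[0,f["fy"],f["cy"]],[0,0,1]],float)
    return K,R.from_euler('xyz',f["orientation"],degrees=True).as_matrix(),np.array(f["origin"])
def ray(f,uv):
    K,Rm,o=cam(f); d=Rm@np.linalg.solve(K,np.array([*uv,1.])); return o,d
def onz(f,uv,z):
    o,d=ray(f,uv); return o+d*(z-o[2])/d[2]
def tri(f1,a,f2,b):
    o1,d1=ray(f1,a);o2,d2=ray(f2,b)
    A=np.stack([d1,-d2],1);t=np.linalg.lstsq(A,o2-o1,rcond=None)[0]
    p,q=o1+d1*t[0],o2+d2*t[1];return (p+q)/2,np.linalg.norm(p-q)
def proj(f,p):
    K,Rm,o=cam(f);c=K@(Rm.T@(np.asarray(p)-o));return c[:2]/c[2]
def cloud(f):
    K,Rm,o=cam(f);z=f["range_z"];v,u=np.mgrid[:480,:640]
    P=np.stack([(u-K[0,2])/K[0,0]*z,(v-K[1,2])/K[1,1]*z,z],-1)
    return P@Rm.T+o
E
python3 - <<'E'
from h import *
s=load("scene0.npz");d=load("side0.npz")
from scipy.optimize import least_squares
M=np.array([[-165,260],[75,260],[75,-190],[-165,-190]])/1e3
S=[(322,193),(412,236),(273,388),(168,320)];D=[(210,243),(303,198),(457,322),(354,403)]
for nm,f,c in(("s",s,S),("d",d,D)):
    print(nm,[np.round(onz(f,x,.014),4).tolist() for x in c])
def fit(W):
    r=lambda p:((M@np.array([[np.cos(p[2]),-np.sin(p[2])],[np.sin(p[2]),np.cos(p[2])]]).T+p[:2])-W).ravel()
    b=min((least_squares(r,[.5,0,a]) for a in(-2,0,2)),key=lambda q:q.cost);return b.x,np.round(b.fun*1e3,1)
for f,c in((s,S),(d,D)): print(fit(np.array([onz(f,x,.014)[:2] for x in c])))
for n,f in(("s",s),("d",d)):
    P=cloud(f)
    for uv in [(263,228),(308,264)]: print(n,uv,P[uv[1],uv[0]])
    # magnified crops
    if n=="s":c=f["color"][180:330,170:420]
    else:c=f["color"][190:360,200:420]
    cv2.imwrite(f"pics/{n}c.png",cv2.resize(cv2.convertScaleAbs(c,alpha=1.6),None,fx=3.2,fy=3.2,interpolation=cv2.INTER_CUBIC))
E
```

```text
s [[0.4732, 0.1747, 0.014], [0.6996, 0.1467, 0.014], [0.6525, -0.2799, 0.014], [0.4316, -0.2666, 0.014]]
d [[0.4634, 0.1734, 0.014], [0.695, 0.1499, 0.014], [0.6562, -0.2911, 0.014], [0.424, -0.2717, 0.014]]
(array([ 0.60553275, -0.0955653 , -0.09965982]), array([ -6. ,   4.9,   6.5,   9. ,   8.7, -12.2,  -9.2,  -1.6]))
(array([ 0.60136079, -0.09873094, -0.08887572]), array([-3.3,  1.5,  4.2,  3.7,  3. , -3.5, -3.9, -1.6]))
s (263, 228) [ 0.50252002 -0.08395563  0.11527029]
s (308, 264) [ 0.5615891  -0.0304671   0.01276687]
d (263, 228) [0.53685444 0.08367506 0.06581999]
d (308, 264) [ 0.5042248  -0.08658408  0.11597732]
```

View pics/sc.png

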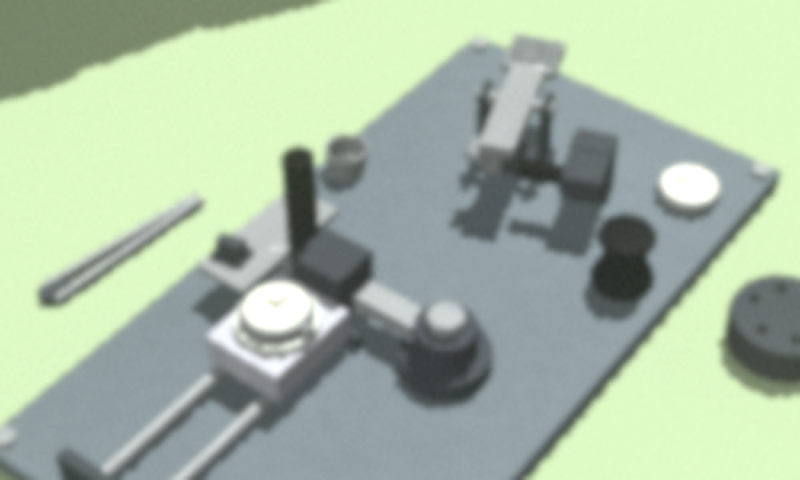

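View pics/dc.png

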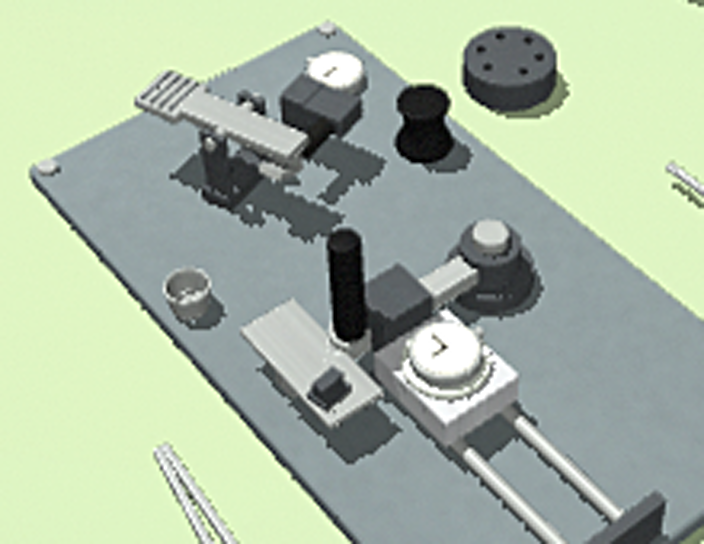

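```bash
python3 - <<'E'
from h import *
s=load("scene0.npz");d=load("side0.npz")
pt={"handle":((298,155),(346,239)),"pivotcap":((447,312),(493,234)),"pad":((537,48),(167,94)),"leverinner":((492,155),(297,150)),
"buffer":((590,160),(320,100)),"nose":((232,248),(328,385)),"watch":((277,308),(446,353)),"c_-165,260screw":((480,43),(45,165)),"c75,260screw":((763,169),(327,28)),"c-165-190screw":((6,437),(0,0))}
W={}
for k,(a,b) in pt.items():
    W[k],e=tri(s,np.array(a)/3.2+(170,180),d,np.array(b)/3.2+(200,190));print(k,W[k].round(4),round(e,4))
for n,f in(("s",s),("d",d)):
    P=cloud(f).reshape(-1,3)
    m=(abs(P[:,2]-.0135)<.004)&(P[:,0]>.35)&(P[:,0]<.75)&(abs(P[:,1]+.05)<.27)
    # restrict to grey
    c=f["color"].reshape(-1,3).astype(int); m&=(c[:,0]>=c[:,1]-6)
    Q=P[m,:2]
    print(n,m.sum(),cv2.minAreaRect((Q*1000).astype(np.float32)),np.percentile(P[m,2],[5,50,95]))
v=W["handle"]-W["pivotcap"];print(np.linalg.norm(v[:2]),np.degrees(np.arctan2(-v[1],-v[0])))
v=W["pad"]-W["pivotcap"];print(np.linalg.norm(v[:2]),np.degrees(np.arctan2(v[1],v[0])))
E
```

```text
handle [ 0.504  -0.0865  0.1157] 0.0019
pivotcap [ 0.6031 -0.0959  0.0555] 0.0044
pad [0.5384 0.1217 0.0662] 0.0044
leverinner [0.5629 0.0249 0.0628] 0.0023
buffer [0.6101 0.0599 0.0531] 0.0005
nose [ 0.4688 -0.1072  0.0457] 0.0008
watch [ 0.5233 -0.1393  0.0546] 0.0026
c_-165,260screw [0.471  0.1697 0.0153] 0.0003
c75,260screw [0.6905 0.1479 0.0164] 0.0017
c-165-190screw [ 0.4315 -0.1882  0.2253] 0.3568
s 17851 ((569.6439819335938, -73.84812927246094), (491.5799255371094, 361.7677001953125), 89.57833862304688) [0.01182352 0.01387294 0.0158384 ]
d 17651 ((558.5438842773438, -72.60292053222656), (494.1473693847656, 383.0383605957031), 89.70098114013672) [0.01272863 0.01492695 0.01675518]
0.099515055315699 -5.432029695248579
0.22702937358319702 106.55753315143548
```

```bash
cat >> h.py <<'E'
PIV=np.array([.603,-.096]);YAW=-5.5
def hpos(q,r=.1):
    a=np.radians(180+YAW)-q; return PIV+r*np.array([np.cos(a),np.sin(a)])
def down(jaw): # tool z at world angle jaw(deg), tool x down
    z=np.array([np.cos(np.radians(jaw)),np.sin(np.radians(jaw)),0]);x=np.array([0,0,-1.]);return np.stack([x,np.cross(z,x),z],1)
def delta(xyz,jaw):
    s=read_state();Rm=R.from_euler('xyz',s["eef_rot"],degrees=True).as_matrix()
    t=Rm.T@(np.array(xyz)-s["tool_pos"]);rv=np.degrees(R.from_matrix(Rm.T@down(jaw)).as_rotvec())
    return (t*1e3).round(1),rv.round(2)
def show():
    s=read_state();Rm=R.from_euler('xyz',s["eef_rot"],degrees=True).as_matrix()
    print("t",round(s["time_s"],2),"tcp",s["tool_pos"].round(4),"jaw",np.degrees(np.arctan2(Rm[1,2],Rm[0,2])).round(1),"down",Rm[:,0].round(3),"q6",s["joint_pos"].round(1),"F",s["ft_force"].round(2),"w",round(s["gripper_width"],4))
    return s,Rm
E
python3 - <<'E'
from h import *
show()
f=grab_frame("wrist");print(f["hand_eye"].round(3),f["fx"],f["cx"],f["cy"])
for j in (84.5,-95.5): print(hpos(0),delta([*hpos(0),.2],j))
E
```

```text
t 0.1 tcp [0.242  0.5211 0.2305] jaw 65.1 down [-0.001 -0.001 -1.   ] q6 [57.1 18.   2.6 74.7  0.  82. ] F [ 0.06 -0.09 -0.77] w 0.0854
[[ 0.001 -0.32   0.947 -0.144]
 [ 0.    -0.947 -0.32   0.082]
 [ 1.     0.001 -0.001 -0.   ]
 [ 0.     0.     0.     1.   ]] 373.7831067555277 314.0323219069259 240.36632837187324
[ 0.50346038 -0.08641542] (array([  31.1, -493.1, -440.9]), array([-19.41,  -0.08,  -0.03]))
[ 0.50346038 -0.08641542] (array([  31.1, -493.1, -440.9]), array([ 1.6059e+02, -4.0000e-02,  1.1000e-01]))
```

Emit:
{"method": "move_arm", "body": {"motion": [[[100, 0, -0.045, -0.04, 0, 0, 0], [100, 0, -0.045, -0.04, 0, 0, 0], [100, 0, -0.045, -0.04, 0, 0, 0], [100, 0, -0.045, -0.04, 0, 0, 0], [100, 0, -0.045, -0.04, 0, 0, 0], [100, 0, -0.045, -0.04, 0, 0, 0], [100, 0, -0.045, -0.04, 0, 0, 0], [100, 0, -0.045, -0.04, 0, 0, 0], [100, 0, -0.045, -0.04, 0, 0, 0], [100, 0, 0, 0, -6.5, 0, 0], [100, 0, 0, 0, -6.5, 0, 0], [100, 0, 0, 0, -6.5, 0, 0]]]}}

```text
time_s: 1.65
tool_pos: [0.4647, 0.0079, 0.2277]
eef_rot: [163.8, 89.9, -111.1]
ft_force: [0.4, 0.8, -0.1]
gripper_width: 0.0856
```

```bash
python3 - <<'E'
from h import *
s,Rm=show()
print(delta([*hpos(0),.2],84.5))
f=grab_frame("wrist");cv2.imwrite("pics/w1.png",f["color"])
f["tp"]=s["tool_pos"];f["Rm"]=Rm;np.savez("w1.npz",**f)
E
```

```text
t 1.65 tcp [0.4647 0.0079 0.2277] jaw 85.1 down [-0.001 -0.002 -1.   ] q6 [ -8.9   5.8 -13.1  71.1  -0.1  -4. ] F [ 0.39  0.84 -0.08] w 0.0856
(array([ 27.9, -46.6, -90.6]), array([ 0.64, -0.11, -0.03]))
```

View pics/w1.png

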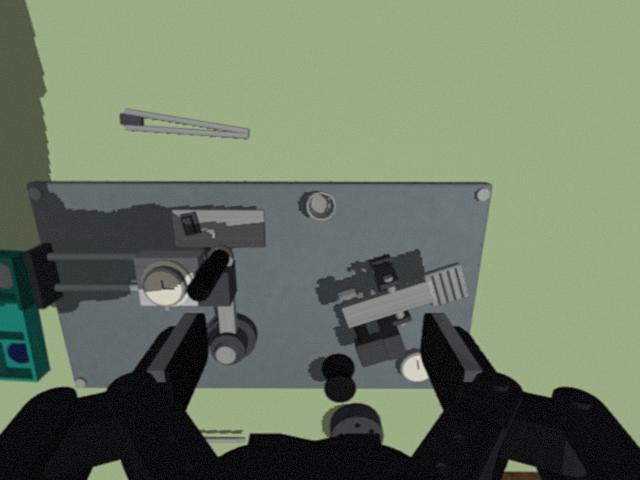

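The wrist view shows the whole plate. Screws are at (35,193), (482,194) and (82,383), the handle top is near (203,290), the pivot cap at (226,355) and the pad near (448,285).

```bash
cat >> h.py <<'E'
def wfix(f):
    T=np.eye(4);T[:3,:3]=f["Rm"];T[:3,3]=f["tp"];C=T@f["hand_eye"]
    f["origin"]=C[:3,3];f["orientation"]=R.from_matrix(C[:3,:3]).as_euler('xyz',degrees=True);return f
E
python3 - <<'E'
from h import *
f=wfix(load("w1.npz"))
im=cv2.convertScaleAbs(f["color"],alpha=2)
cv2.imwrite("pics/w1a.png",cv2.resize(im[230:380,140:300],None,fx=4,fy=4,interpolation=cv2.INTER_CUBIC))
cv2.imwrite("pics/w1b.png",cv2.resize(im[240:380,310:490],None,fx=4,fy=4,interpolation=cv2.INTER_CUBIC))
for u in [(35,193),(482,194),(82,383)]: print(u,onz(f,u,.016).round(4))
print(onz(f,(226,355),.056),onz(f,(203,290),.115),onz(f,(448,285),.068))
P=cloud(f)
for u in [(203,290),(226,355),(448,285),(440,288),(380,305)]: print(u,P[u[1],u[0]].round(4))
E
```

```text
(35, 193) [ 0.432  -0.2611  0.016 ]
(482, 194) [0.4691 0.168  0.016 ]
(82, 383) [ 0.6533 -0.2785  0.016 ]
[ 0.60162219 -0.09298506  0.056     ] [ 0.50189071 -0.08104508  0.115     ] [0.53685944 0.12019546 0.068     ]
(203, 290) [ 0.5007 -0.0801  0.1175]
(226, 355) [ 0.6021 -0.0932  0.0553]
(448, 285) [0.5366 0.12   0.0685]
(440, 288) [0.5386 0.1127 0.0693]
(380, 305) [0.551  0.059  0.0696]
```

View pics/w1a.png

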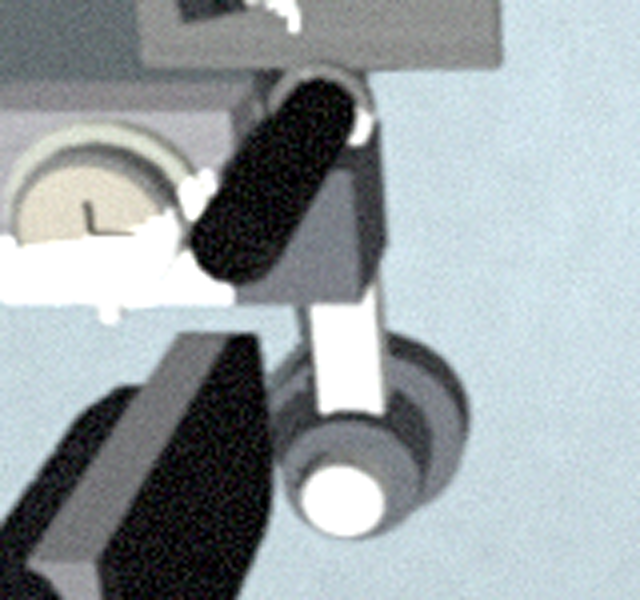

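View pics/w1b.png

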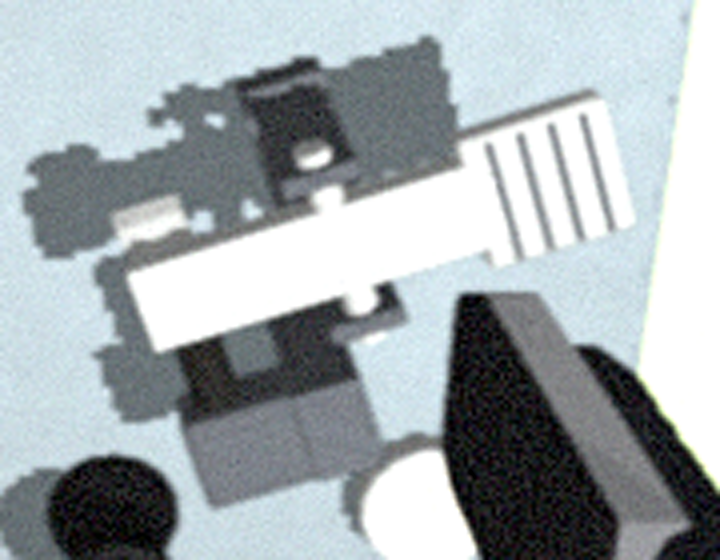

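```bash
sed -i 's/^PIV=.*/PIV=np.array([.6028,-.0952]);YAW=-5.3/' h.py; python3 - <<'E'
from h import *
f=wfix(load("w1.npz"));print(onz(f,(197.5,290),.115),hpos(0))
print(delta([*hpos(0),.08],84.7))
E
```

```text
[ 0.5015448  -0.08520819  0.115     ] [ 0.50322753 -0.08596294]
(array([147.8, -46.2, -90.2]), array([ 0.65, -0.11, -0.04]))
```

Emit:
{"method": "move_arm", "body": {"motion": [[[100, 0, -0.015, -0.03, 0.3, 0, 0], [100, 0, -0.015, -0.03, 0.2, 0, 0], [100, 0, -0.015, -0.03, 0.1, 0, 0], [100, 0, 0, 0, 0, 0, 0]]]}}

```text
time_s: 2.2
tool_pos: [0.502, -0.0872, 0.2271]
eef_rot: [124.0, 89.9, -151.5]
ft_force: [-1.2, 0.3, -0.2]
gripper_width: 0.0854
```

```bash
python3 - <<'E'
from h import *
s,Rm=show()
print(delta([*hpos(0),.08],84.7))
f=grab_frame("wrist");cv2.imwrite("pics/w2.png",cv2.convertScaleAbs(f["color"],alpha=1.5))
f["tp"]=s["tool_pos"];f["Rm"]=Rm;np.savez("w2.npz",**f)
f=wfix(f);print(proj(f,[*hpos(0),.115]),proj(f,[*PIV,.056]))
E
```

```text
t 2.2 tcp [ 0.502  -0.0872  0.2271] jaw 84.5 down [-0.002 -0.001 -1.   ] q6 [-18.8  10.8  -7.3  72.   -0.1 -13.3] F [-1.18  0.35 -0.18] w 0.0854
(array([147.1,  -1.4,   1.6]), array([-0.22, -0.08, -0.11]))
[317.56160587 236.09957689] [317.25284535 316.88431892]
```

View pics/w2.png

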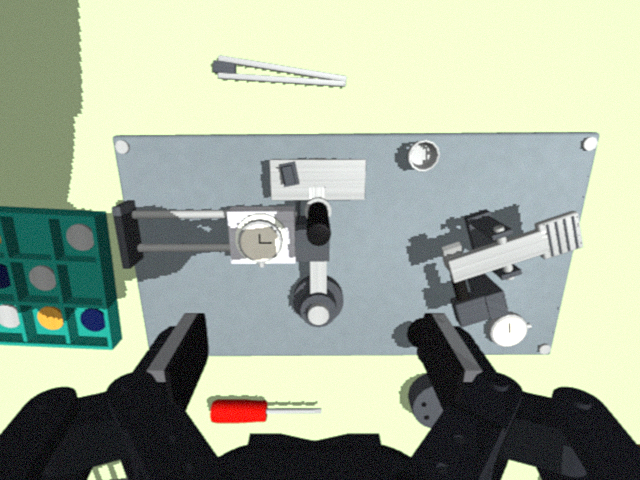

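The prediction matches the picture: handle top at (318,236), pivot cap at (318,317). The nose sits at (289,174), about 25 mm to the trailing side, so I expect a late catch, near 1.4 rad. Descending.

Emit:
{"method": "move_arm", "body": {"motion": [[[100, 0.03, -0.0005, 0.0005, 0, 0, 0], [100, 0.035, 0, 0, 0, 0, 0], [100, 0.035, 0, 0, 0, 0, 0], [100, 0.025, 0, 0, 0, 0, 0], [100, 0.01, 0, 0, 0, 0, 0], [100, 0, 0, 0, 0, 0, 0]]]}}

```text
time_s: 3.0
tool_pos: [0.4996, -0.0801, 0.0896]
eef_rot: [72.9, 89.8, 157.5]
ft_force: [-0.3, 0.4, 0.5]
gripper_width: 0.0852
```

```bash
python3 - <<'E'
from h import *
show();print(delta([*hpos(0),.08],84.7))
f=grab_frame("wrist");cv2.imwrite("pics/w3.png",cv2.convertScaleAbs(f["color"],alpha=1.5))
E
```

```text
t 3.0 tcp [ 0.4996 -0.0801  0.0896] jaw 84.6 down [-0.003  0.001 -1.   ] q6 [-18.2  15.7 -21.3  53.2   0.  -12.8] F [-0.29  0.44  0.53] w 0.0852
(array([ 9.6, -4.2, -5.5]), array([-0.11,  0.05, -0.16]))
```

View pics/w3.png

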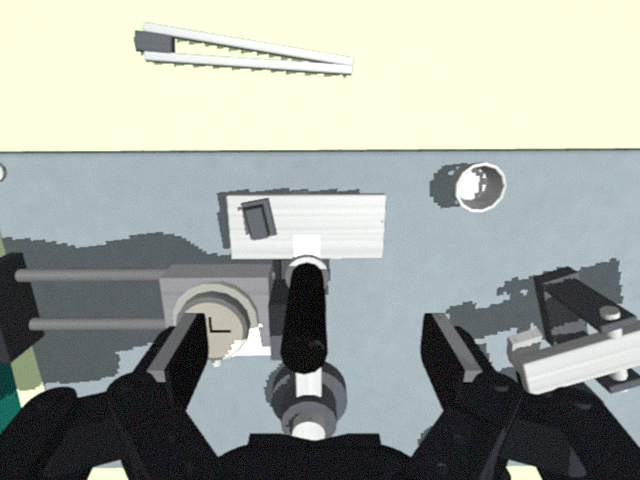

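Emit:
{"method": "move_arm", "body": {"motion": [[[100, 0.005, -0.004, -0.005, 0, 0, 0], [100, 0.005, 0, 0, 0, 0, 0], [100, 0, 0, 0, 0, 0, 0]]]}}

```text
time_s: 3.42
tool_pos: [0.5057, -0.0865, 0.082]
eef_rot: [-98.6, 89.8, -14.0]
ft_force: [-0.2, -0.1, 0.4]
gripper_width: 0.0856
```

```bash
python3 - <<'E'
from h import *
s,Rm=show();print(delta([*hpos(0),.08],84.7))
f=grab_frame("wrist");cv2.imwrite("pics/w4.png",cv2.convertScaleAbs(f["color"],alpha=1.5))
f["tp"]=s["tool_pos"];f["Rm"]=Rm;f=wfix(f);print(proj(f,[*hpos(0),.115]))
E
```

```text
t 3.42 tcp [ 0.5057 -0.0865  0.082 ] jaw 84.6 down [ 0.003 -0.001 -1.   ] q6 [-18.7  16.6 -21.3  52.    0.  -13.3] F [-0.17 -0.07  0.36] w 0.0856
(array([2. , 2.5, 0.3]), array([-0.12, -0.02,  0.16]))
[317.19912698 354.49878941]
```

View pics/w4.png

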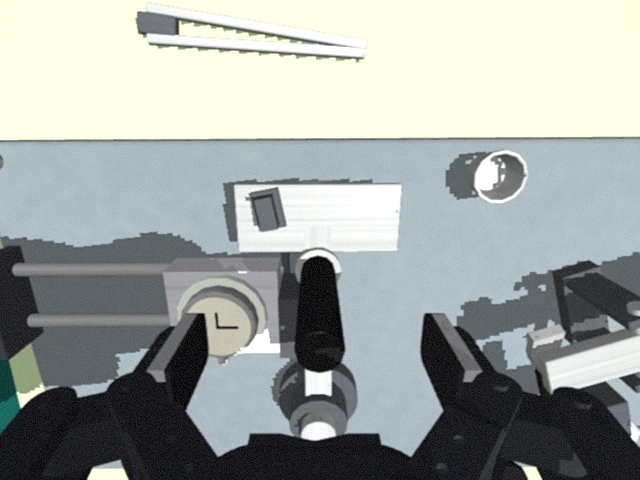

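Emit:
{"method": "move_arm", "body": {"motion": [[[100, 0.001, 0.002, 0, 0, 0, 0], [50, 0, 0, 0, 0, 0, 0], [20, 0, 0, 0, 0, 0, 0], [10, 0, 0, 0, 0, 0, 0], [10, 0, 0, 0, 0, 0, 0], [10, 0, 0, 0, 0, 0, 0]]], "force": 30}}

```text
time_s: 4.22
tool_pos: [0.5039, -0.0864, 0.0817]
eef_rot: [-97.8, 89.8, -13.2]
ft_force: [-0.4, -0.6, -1.0]
gripper_width: 0.0171
```

```bash
python3 - <<'E'
from h import *
s,Rm=show();print(delta([*hpos(0),.08],84.7))
f=grab_frame("side");cv2.imwrite("pics/d5.png",f["color"])
E
```

```text
t 4.22 tcp [ 0.5039 -0.0864  0.0817] jaw 84.6 down [ 0.004 -0.001 -1.   ] q6 [-18.7  16.4 -21.6  51.8   0.  -13.3] F [-0.35 -0.59 -1.  ] w 0.0171
(array([1.7, 0.7, 0.4]), array([-0.13, -0.03,  0.22]))
```

View pics/d5.png

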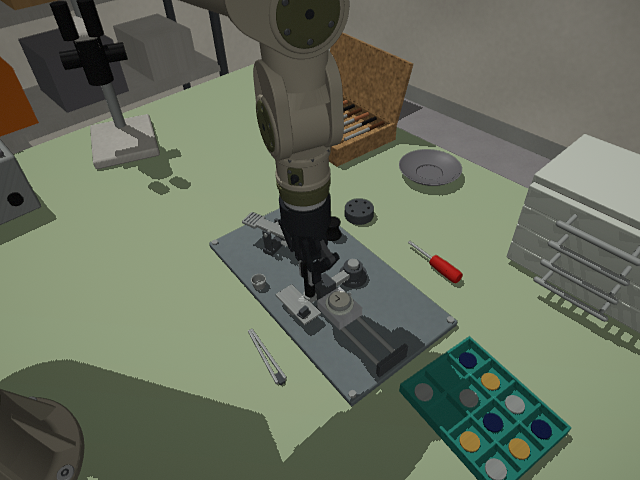

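Emit:
{"method": "move_arm", "body": {"motion": [[[10, 0, -0.0004, 0.0087, 5, 0, 0], [10, 0, -0.0004, 0.0087, 5, 0, 0], [10, 0, -0.0004, 0.0087, 5, 0, 0], [10, 0, 0, 0, 0, 0, 0]]]}}

```text
time_s: 4.78
tool_pos: [0.5091, -0.0609, 0.0817]
eef_rot: [-108.7, 89.8, -39.6]
ft_force: [-0.8, -1.1, 0.2]
gripper_width: 0.0169
```

```bash
cat >> h.py <<'E'
def hs():
    s,Rm=show(); v=s["tool_pos"][:2]-PIV; q=np.radians(180+YAW)-np.arctan2(v[1],v[0]); q=(q+np.pi)%(2*np.pi)-np.pi
    er=v/np.linalg.norm(v); et=np.array([er[1],-er[0]]); F=s["ft_force"][:2]
    jaw=np.degrees(np.arctan2(Rm[1,2],Rm[0,2]))
    print("q %.4f (%.1f deg, arc %.1f mm) r %.1f mm  Ft %.2f Fr %.2f  jawerr %.1f"%(q,np.degrees(q),q*100,np.linalg.norm(v)*1e3,F@et,F@er,(84.7-np.degrees(q))-jaw))
E
python3 -c "
from h import *
hs()"
```

```text
t 4.78 tcp [ 0.5091 -0.0609  0.0817] jaw 69.1 down [ 0.002 -0.002 -1.   ] q6 [-15.8  16.6 -21.3  52.   -0.1   5.1] F [-0.76 -1.13  0.21] w 0.0169
q 0.2589 (14.8 deg, arc 25.9 mm) r 99.8 mm  Ft -1.32 Fr 0.33  jawerr 0.7
```

Emit:
{"method": "move_arm", "body": {"motion": [[[10, 0, -0.0004, 0.0087, 5, 0, 0], [10, 0, -0.0004, 0.0087, 5, 0, 0], [10, 0, -0.0004, 0.0087, 5, 0, 0], [10, 0, -0.0004, 0.0087, 5, 0, 0], [10, 0, -0.0004, 0.0087, 5, 0, 0], [10, 0, 0, 0, 0, 0, 0]]]}}

```text
time_s: 5.52
tool_pos: [0.5308, -0.0256, 0.0817]
eef_rot: [-178.0, 89.8, -134.0]
ft_force: [-2.2, -1.5, 1.5]
gripper_width: 0.0172
```

```bash
python3 -c "
from h import *
hs()"
```

```text
t 5.53 tcp [ 0.5308 -0.0256  0.0817] jaw 44.0 down [-0.003 -0.003 -1.   ] q6 [-11.3  18.7 -18.3  53.1  -0.2  34.7] F [-2.22 -1.51  1.5 ] w 0.0172
q 0.6755 (38.7 deg, arc 67.6 mm) r 100.1 mm  Ft -2.63 Fr 0.54  jawerr 2.0
```

Emit:
{"method": "move_arm", "body": {"motion": [[[10, 0, -0.0004, 0.0087, 5, 0, 0], [10, 0, -0.0004, 0.0087, 5, 0, 0], [10, 0, -0.0003, 0.007, 3, 0, 0], [10, 0, 0, 0, 0, 0, 0]]]}}

```text
time_s: 6.02
tool_pos: [0.5474, -0.0117, 0.0817]
eef_rot: [165.1, 89.6, -163.6]
ft_force: [-2.8, -1.2, 2.2]
gripper_width: 0.017
```

```bash
python3 -c "
from h import *
hs();hs();hs()
f=grab_frame('wrist');cv2.imwrite('pics/w6.png',cv2.convertScaleAbs(f['color'],alpha=1.5))
f=grab_frame('scene');cv2.imwrite('pics/s6.png',f['color'])"
```

```text
t 6.03 tcp [ 0.5474 -0.0117  0.0817] jaw 31.3 down [-0.007 -0.002 -1.   ] q6 [ -9.5  20.5 -15.7  54.2  -0.2  49.2] F [-2.8  -1.15  2.18] w 0.017
q 0.8925 (51.1 deg, arc 89.2 mm) r 100.2 mm  Ft -2.97 Fr 0.59  jawerr 2.3
t 6.03 tcp [ 0.5474 -0.0117  0.0817] jaw 31.3 down [-0.007 -0.002 -1.   ] q6 [ -9.5  20.5 -15.7  54.2  -0.2  49.2] F [-2.8  -1.15  2.18] w 0.017
q 0.8925 (51.1 deg, arc 89.2 mm) r 100.2 mm  Ft -2.97 Fr 0.59  jawerr 2.3
t 6.03 tcp [ 0.5474 -0.0117  0.0817] jaw 31.3 down [-0.007 -0.002 -1.   ] q6 [ -9.5  20.5 -15.7  54.2  -0.2  49.2] F [-2.8  -1.15  2.18] w 0.017
q 0.8925 (51.1 deg, arc 89.2 mm) r 100.2 mm  Ft -2.97 Fr 0.59  jawerr 2.3
```

View pics/w6.png

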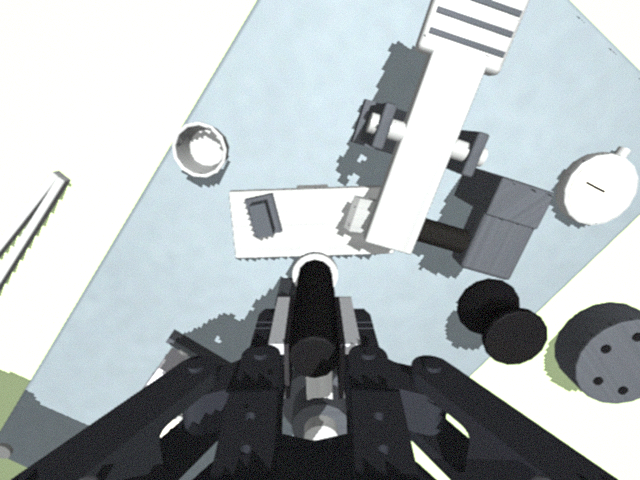

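The nose is at (263,215) and the tooth at (358,215). That is about 36 mm to first contact at q ≈ 1.16, with the catch expected around 1.4. Continuing in smaller steps.

Emit:
{"method": "move_arm", "body": {"motion": [[[10, 0, -0.0003, 0.007, 4.5, 0, 0], [10, 0, -0.0003, 0.007, 4.5, 0, 0], [10, 0, -0.0003, 0.007, 4.5, 0, 0], [10, 0, -0.0003, 0.005, 3, 0, 0], [10, 0, 0, 0, 0, 0, 0]]]}}

```text
time_s: 6.75
tool_pos: [0.5676, -0.0016, 0.0816]
eef_rot: [160.4, 89.3, 175.1]
ft_force: [-4.0, -1.1, 3.8]
gripper_width: 0.017
```

```bash
python3 -c "
from h import *
hs()
f=grab_frame('wrist');cv2.imwrite('pics/w7.png',cv2.convertScaleAbs(f['color'],alpha=1.5))"
```

```text
t 6.75 tcp [ 0.5676 -0.0016  0.0816] jaw 14.7 down [-0.012  0.001 -1.   ] q6 [ -8.2  22.7 -12.3  55.7  -0.   67. ] F [-4.01 -1.14  3.77] w 0.017
q 1.1185 (64.1 deg, arc 111.9 mm) r 100.0 mm  Ft -4.15 Fr 0.34  jawerr 5.9
```

View pics/w7.png

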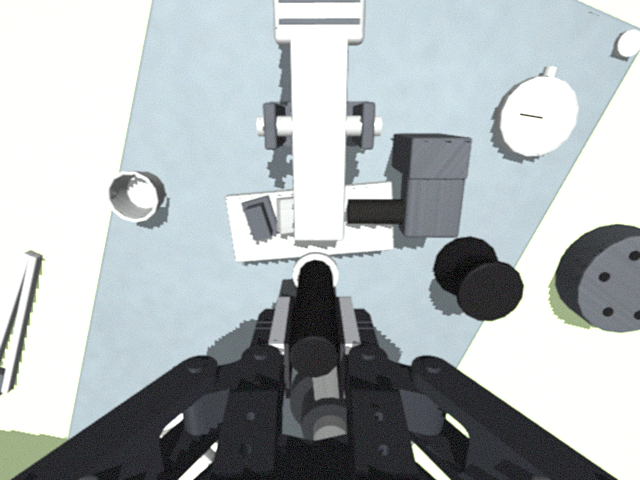

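Emit:
{"method": "move_arm", "body": {"motion": [[[10, 0, 0.0002, 0.0025, 0, 0, 0], [10, 0, 0.0002, 0.0025, 0, 0, 0], [10, 0, 0.0001, 0.0025, 0, 0, 0], [10, 0, 0, 0.0025, 0, 0, 0]]]}}

```text
time_s: 7.3
tool_pos: [0.5705, -0.0006, 0.0816]
eef_rot: [169.2, 88.7, -176.0]
ft_force: [-10.3, 0.4, 9.0]
gripper_width: 0.0171
```

```bash
python3 -c "
from h import *
hs()"
```

```text
t 7.3 tcp [ 0.5705 -0.0006  0.0816] jaw 14.8 down [-0.022 -0.002 -1.   ] q6 [ -8.   23.4 -11.2  56.6  -0.3  67.2] F [-10.33   0.4    9.02] w 0.0171
q 1.1495 (65.9 deg, arc 114.9 mm) r 99.9 mm  Ft -9.65 Fr 3.72  jawerr 4.0
```

```bash
python3 -c "
from h import *
hs();print(read_state()['ft_torque'],delta([*hpos(1.18),.081],15))
f=grab_frame('wrist');cv2.imwrite('pics/w8.png',cv2.convertScaleAbs(f['color'],alpha=1.5))
f=grab_frame('scene');cv2.imwrite('pics/s8.png',cv2.resize(cv2.convertScaleAbs(f['color'][160:340,200:440],alpha=1.8),None,fx=3.3,fy=3.3))
f=grab_frame('side');cv2.imwrite('pics/d8.png',cv2.resize(cv2.convertScaleAbs(f['color'][170:350,200:440],alpha=1.8),None,fx=3.3,fy=3.3))"
```

```text
t 7.3 tcp [ 0.5705 -0.0006  0.0816] jaw 14.8 down [-0.022 -0.002 -1.   ] q6 [ -8.   23.4 -11.2  56.6  -0.3  67.2] F [-10.33   0.4    9.02] w 0.0171
q 1.1495 (65.9 deg, arc 114.9 mm) r 99.9 mm  Ft -9.65 Fr 3.72  jawerr 4.0
[-0.24108026  1.10254806 -0.28475881] (array([0.5, 0.2, 3.1]), array([-0.18, -1.25, -0.24]))
```

View pics/w8.png

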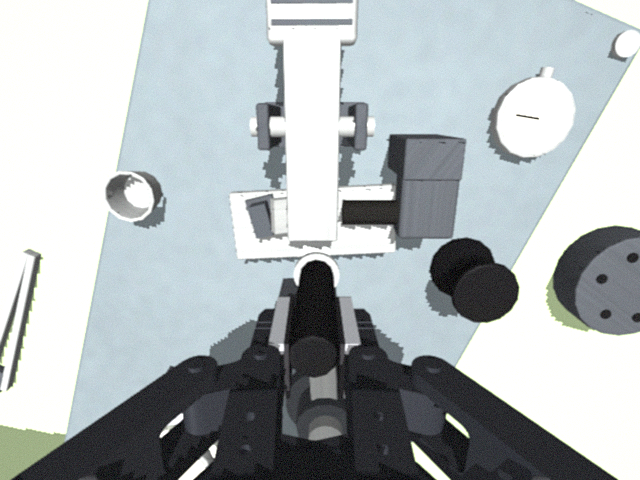

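View pics/d8.png

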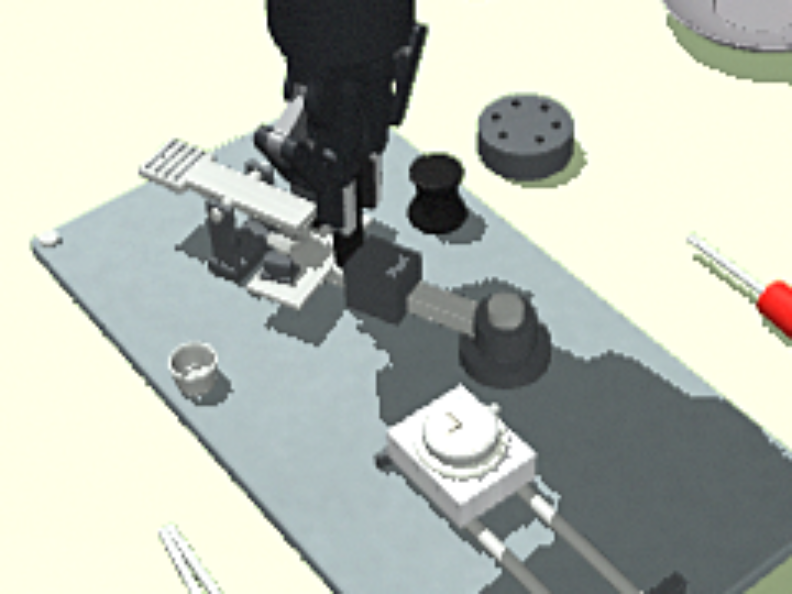

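View pics/s8.png

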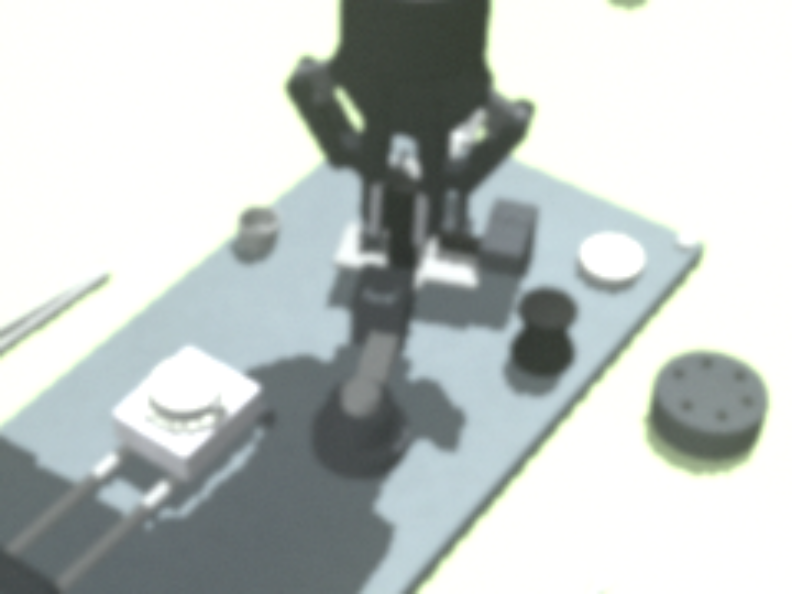

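Emit:
{"method": "move_arm", "body": {"motion": [[[10, 0, 0.0001, 0.003, 0.2, -0.7, 0], [10, 0, 0.0001, 0.003, 0.2, -0.7, 0], [10, 0, 0.0001, 0.003, 0.2, -0.5, 0]]]}}

```text
time_s: 7.82
tool_pos: [0.5718, -0.0002, 0.0816]
eef_rot: [96.7, 89.8, 110.8]
ft_force: [-9.7, -1.7, 8.8]
gripper_width: 0.0168
```

```bash
python3 -c "
from h import *
hs();print(read_state()['ft_torque'],delta([*hpos(1.2),.081],15))"
```

```text
t 7.83 tcp [ 5.718e-01 -2.000e-04  8.160e-02] jaw 14.2 down [-0.001  0.003 -1.   ] q6 [ -8.2  22.6 -12.4  55.1   0.2  67.7] F [-9.73 -1.72  8.84] w 0.0168
q 1.1631 (66.6 deg, arc 116.3 mm) r 99.9 mm  Ft -9.78 Fr 1.38  jawerr 3.9
[-0.47434167  1.92494745 -0.29963477] (array([0.6, 0.3, 3.7]), array([-0.83, -0.02, -0.21]))
```

Emit:
{"method": "move_arm", "body": {"motion": [[[10, -0.001, 0.0001, 0.004, -0.2, 0, 0], [10, -0.001, 0.0001, 0.004, -0.2, 0, 0], [10, -0.001, 0.0001, 0.004, -0.2, -0.2, 0]]]}}

```text
time_s: 8.2
tool_pos: [0.5739, 0.0008, 0.0816]
eef_rot: [160.9, 89.1, 175.6]
ft_force: [-9.1, -3.2, 2.5]
gripper_width: 0.0175
```

```bash
python3 -c "
from h import *
hs();print(read_state()['ft_torque'],delta([*hpos(1.2),.081],15))"
```

```text
t 8.2 tcp [0.5739 0.0008 0.0816] jaw 14.8 down [-0.015  0.001 -1.   ] q6 [ -7.9  23.4 -11.1  56.3  -0.1  67.3] F [-9.07 -3.19  2.53] w 0.0175
q 1.1861 (68.0 deg, arc 118.6 mm) r 100.2 mm  Ft -9.60 Fr -0.44  jawerr 2.0
[-0.56498352  1.31872622 -0.26884562] (array([ 0.6, -0.2,  1.4]), array([-0.25, -0.82, -0.29]))
```

Emit:
{"method": "move_arm", "body": {"motion": [[[10, -0.0005, 0, 0.004, 1, -0.5, 0], [10, -0.0005, 0, 0.004, 1, -0.5, 0], [10, -0.0005, 0, 0.004, 1, -0.4, 0], [10, -0.0005, 0, 0.004, 1, -0.4, 0]]]}}

```text
time_s: 8.7
tool_pos: [0.5786, 0.002, 0.0816]
eef_rot: [114.0, 89.7, 124.7]
ft_force: [-8.9, -1.1, 5.3]
gripper_width: 0.0169
```

```bash
python3 -c "
from h import *
hs();print(read_state()['ft_torque'],delta([*hpos(1.25),.081],13))"
```

```text
t 8.7 tcp [0.5786 0.002  0.0816] jaw 10.7 down [-0.003  0.005 -1.   ] q6 [ -7.9  23.4 -11.2  55.6   0.3  71.4] F [-8.89 -1.12  5.33] w 0.0169
q 1.2342 (70.7 deg, arc 123.4 mm) r 100.1 mm  Ft -8.90 Fr 1.06  jawerr 3.3
[-0.23282321  1.65067002  0.02916797] (array([ 0.6, -0.1,  1.6]), array([-2.32, -0.13, -0.32]))
```

Emit:
{"method": "move_arm", "body": {"motion": [[[10, -0.001, 0, 0.004, 0, -0.3, 0], [10, -0.001, 0, 0.004, 0, -0.3, 0], [10, -0.0008, 0, 0.004, 0, -0.3, 0]]]}}

```text
time_s: 9.07
tool_pos: [0.5797, 0.0023, 0.0815]
eef_rot: [136.5, 89.5, 147.2]
ft_force: [-11.8, -2.7, 8.1]
gripper_width: 0.0171
```

```bash
python3 -c "
from h import *
hs();print(read_state()['ft_torque'],delta([*hpos(1.28),.081],13))
f=grab_frame('wrist');cv2.imwrite('pics/w9.png',cv2.convertScaleAbs(f['color'],alpha=1.5))"
```

```text
t 9.07 tcp [0.5797 0.0023 0.0815] jaw 10.7 down [-0.008  0.005 -1.   ] q6 [ -7.8  23.7 -10.7  56.    0.2  71.5] F [-11.78  -2.68   8.12] w 0.0171
q 1.2457 (71.4 deg, arc 124.6 mm) r 100.2 mm  Ft -12.09 Fr 0.11  jawerr 2.6
[-0.49469079  1.95802274 -0.14298244] (array([ 0.5, -0.1,  3.4]), array([-2.28, -0.37, -0.36]))
```

View pics/w9.png

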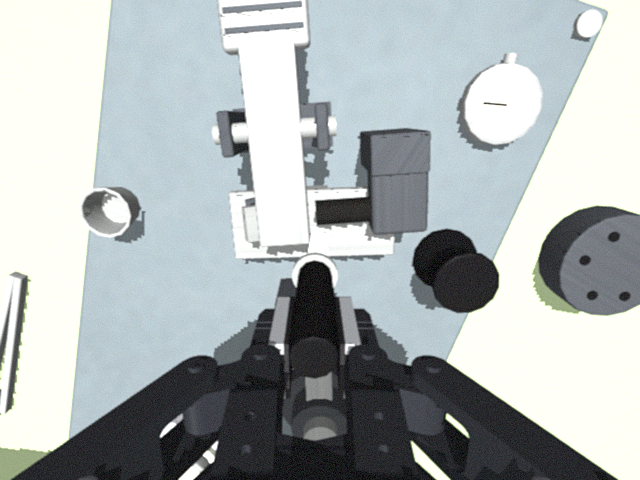

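Emit:
{"method": "move_arm", "body": {"motion": [[[10, -0.001, 0, 0.005, 0, -0.3, 0], [10, -0.001, 0, 0.005, 0, -0.3, 0]]]}}

```text
time_s: 9.38
tool_pos: [0.581, 0.0027, 0.0816]
eef_rot: [149.5, 89.2, 160.2]
ft_force: [-11.3, -2.4, 5.0]
gripper_width: 0.0173
```

```bash
python3 -c "
from h import *
hs();print(read_state()['ft_torque'],delta([*hpos(1.28),.081],13))"
```

```text
t 9.38 tcp [0.581  0.0027 0.0816] jaw 10.7 down [-0.013  0.005 -1.   ] q6 [ -7.7  24.1 -10.2  56.5   0.2  71.6] F [-11.3   -2.38   5.05] w 0.0173
q 1.2593 (72.2 deg, arc 125.9 mm) r 100.3 mm  Ft -11.55 Fr 0.13  jawerr 1.9
[-0.52039697  1.78205526 -0.09869537] (array([ 0.5, -0.3,  2.1]), array([-2.31, -0.67, -0.41]))
```

Emit:
{"method": "move_arm", "body": {"motion": [[[10, -0.0007, 0, 0.005, 0.7, -0.7, 0], [10, -0.0007, 0, 0.005, 0.7, -0.6, 0]]]}}

```text
time_s: 9.62
tool_pos: [0.5834, 0.0032, 0.0815]
eef_rot: [111.7, 89.6, 121.0]
ft_force: [-11.5, -1.7, 7.0]
gripper_width: 0.0171
```

```bash
python3 -c "
from h import *
hs();print(read_state()['ft_torque'],delta([*hpos(1.28),.081],13))"
```

```text
t 9.62 tcp [0.5834 0.0032 0.0815] jaw 9.3 down [-0.004  0.007 -1.   ] q6 [ -7.7  23.9 -10.4  56.    0.3  73. ] F [-11.48  -1.7    6.98] w 0.0171
q 1.2833 (73.5 deg, arc 128.3 mm) r 100.3 mm  Ft -11.59 Fr 0.55  jawerr 1.9
[-0.48353111  2.30080936 -0.04873129] (array([ 0.5, -0.3, -0.3]), array([-3.73, -0.15, -0.42]))
```

Emit:
{"method": "move_arm", "body": {"motion": [[[10, -0.001, 0, 0.005, 0.7, -0.5, 0], [10, -0.001, 0, 0.005, 0.7, -0.5, 0]]]}}

```text
time_s: 9.88
tool_pos: [0.585, 0.0035, 0.0815]
eef_rot: [94.7, 89.6, 102.6]
ft_force: [-10.4, -1.5, 5.8]
gripper_width: 0.0172
```

```bash
python3 -c "
from h import *
hs();print(read_state()['ft_torque'],delta([*hpos(1.32),.081],9))"
```

```text
t 9.88 tcp [0.585  0.0035 0.0815] jaw 7.9 down [-0.002  0.007 -1.   ] q6 [ -7.7  24.  -10.3  55.9   0.4  74.4] F [-10.41  -1.52   5.83] w 0.0172
q 1.3002 (74.5 deg, arc 130.0 mm) r 100.3 mm  Ft -10.51 Fr 0.35  jawerr 2.3
[-0.44662631  2.17846238  0.08984115] (array([ 0.5, -0.2,  2. ]), array([-1.13, -0.03, -0.42]))
```

Emit:
{"method": "move_arm", "body": {"motion": [[[10, -0.0007, 0, 0.004, 0.5, -0.4, 0]]]}}

```text
time_s: 10.0
tool_pos: [0.5859, 0.0036, 0.0815]
eef_rot: [84.2, 89.6, 91.6]
ft_force: [-8.8, -0.2, 6.6]
gripper_width: 0.0178
```

```bash
python3 -c "
from h import *
hs();print(read_state()['ft_torque'])
f=grab_frame('wrist');cv2.imwrite('pics/w10.png',cv2.convertScaleAbs(f['color'],alpha=1.5))"
```

```text
t 10.0 tcp [0.5859 0.0036 0.0815] jaw 7.4 down [-0.     0.008 -1.   ] q6 [ -7.7  24.  -10.3  55.8   0.4  74.9] F [-8.82 -0.22  6.6 ] w 0.0178
q 1.3091 (75.0 deg, arc 130.9 mm) r 100.3 mm  Ft -8.73 Fr 1.27  jawerr 2.3
[-0.25601666  1.8377842   0.07714212]
```

View pics/w10.png

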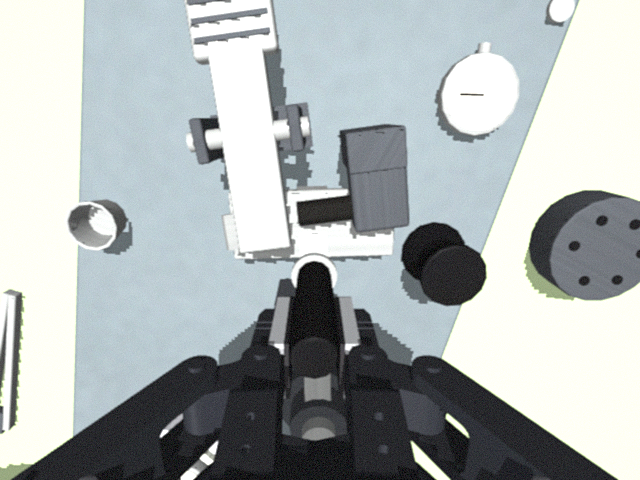

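```bash
python3 -c "
from h import *
f=load('w1.npz');f=wfix(f);P=cloud(f);print('rest',[P[v,u].round(4) for u,v in((446,284),(452,284),(370,308),(395,302))])
s,Rm=show();f=grab_frame('wrist');f['tp']=s['tool_pos'];f['Rm']=Rm;f=wfix(f);P=cloud(f)
for a,b in ((230,10),(232,28),(235,55),(250,100),(255,150),(262,200),(265,235)):print((a,b),np.median(P[b-2:b+3,a-2:a+3].reshape(-1,3),0).round(4))
"
```

```text
rest [array([0.5352, 0.1181, 0.069 ]), array([0.5349, 0.1228, 0.0705]), array([0.5531, 0.0499, 0.0698]), array([0.5498, 0.0728, 0.0682])]
t 10.05 tcp [0.5859 0.0036 0.0815] jaw 7.4 down [-0.     0.008 -1.   ] q6 [ -7.7  24.  -10.3  55.8   0.4  74.9] F [-8.52 -1.26  5.42] w 0.017
(230, 10) [0.539  0.1179 0.0615]
(232, 28) [0.5402 0.1118 0.0627]
(235, 55) [0.5424 0.1022 0.0641]
(250, 100) [0.55   0.0864 0.067 ]
(255, 150) [0.5539 0.0677 0.0702]
(262, 200) [0.5589 0.0481 0.0738]
(265, 235) [0.5616 0.0338 0.0759]
```

The wrist depth shows the lever tilted by about 0.165 rad (inner end 76 mm, pad 61.5 mm), so the tooth is almost fully lifted and the catch is close. I'll continue one row at a time and check the slope each time.

```bash
cat >> h.py <<'E'
def slope():
    s,Rm=show();f=grab_frame('wrist');f['tp']=s['tool_pos'];f['Rm']=Rm;f=wfix(f);P=cloud(f)
    a=np.array([.5369,.1202]);b=np.array([.5620,.0300])  # lever axis pad->inner
    u=(a-b)/np.linalg.norm(a-b);n=np.array([-u[1],u[0]])
    Q=P.reshape(-1,3);w=Q[:,:2]-b
    m=(abs(w@n)<.006)&(w@u>.005)&(w@u<.095)&(Q[:,2]>.05)&(Q[:,2]<.085)&(f['range_z'].ravel()>0)
    k=np.polyfit(w[m]@u,Q[m,2],1);print("lever slope %.3f, inner z %.4f pad z %.4f n=%d"%(-k[0],k[1],np.polyval(k,.094),m.sum()));return f
E
python3 -c "
from h import *
hs();slope()"
```

```text
t 10.1 tcp [0.586  0.0036 0.0815] jaw 7.4 down [-0.     0.008 -1.   ] q6 [ -7.7  24.  -10.3  55.8   0.4  74.9] F [-8.08 -0.89  5.17] w 0.0171
q 1.3098 (75.0 deg, arc 131.0 mm) r 100.2 mm  Ft -8.12 Fr 0.48  jawerr 2.3
t 10.1 tcp [0.586  0.0036 0.0815] jaw 7.4 down [-0.     0.008 -1.   ] q6 [ -7.7  24.  -10.3  55.8   0.4  74.9] F [-8.08 -0.89  5.17] w 0.0171
lever slope 0.168, inner z 0.0766 pad z 0.0609 n=7002
```

Emit:
{"method": "move_arm", "body": {"motion": [[[10, -0.0007, 0, 0.004, 0.5, -0.4, 0]]]}}

```text
time_s: 10.28
tool_pos: [0.5868, 0.0038, 0.0815]
eef_rot: [74.8, 89.5, 81.8]
ft_force: [-8.7, -2.0, 5.9]
gripper_width: 0.0171
```

```bash
python3 -c "
from h import *
hs();slope()"
```

```text
t 10.28 tcp [0.5868 0.0038 0.0815] jaw 6.9 down [ 0.001  0.008 -1.   ] q6 [ -7.7  24.  -10.2  55.7   0.5  75.4] F [-8.69 -1.97  5.9 ] w 0.0171
q 1.3179 (75.5 deg, arc 131.8 mm) r 100.2 mm  Ft -8.89 Fr -0.56  jawerr 2.3
t 10.28 tcp [0.5868 0.0038 0.0815] jaw 6.9 down [ 0.001  0.008 -1.   ] q6 [ -7.7  24.  -10.2  55.7   0.5  75.4] F [-8.69 -1.97  5.9 ] w 0.0171
lever slope 0.168, inner z 0.0767 pad z 0.0609 n=7001
```

Emit:
{"method": "move_arm", "body": {"motion": [[[10, -0.0007, 0, 0.004, 0.7, -0.3, 0], [10, -0.0007, 0, 0.004, 0.7, -0.3, 0]]]}}

```text
time_s: 10.58
tool_pos: [0.5888, 0.0041, 0.0816]
eef_rot: [78.9, 89.5, 84.5]
ft_force: [-9.1, -0.8, 5.0]
gripper_width: 0.0171
```

```bash
python3 -c "
from h import *
hs();slope()"
```

```text
t 10.57 tcp [0.5888 0.0041 0.0816] jaw 5.6 down [ 0.001  0.008 -1.   ] q6 [-7.7 24.2 -9.9 55.9  0.5 76.8] F [-9.11 -0.76  4.97] w 0.0171
q 1.3378 (76.7 deg, arc 133.8 mm) r 100.2 mm  Ft -9.13 Fr 0.53  jawerr 2.5
t 10.57 tcp [0.5888 0.0041 0.0816] jaw 5.6 down [ 0.001  0.008 -1.   ] q6 [-7.7 24.2 -9.9 55.9  0.5 76.8] F [-9.11 -0.76  4.97] w 0.0171
lever slope 0.169, inner z 0.0767 pad z 0.0608 n=6974
```

Emit:
{"method": "move_arm", "body": {"motion": [[[10, -0.0007, 0, 0.004, 0.6, -0.3, 0], [10, -0.0007, 0, 0.004, 0.6, -0.3, 0]]]}}

```text
time_s: 10.88
tool_pos: [0.5908, 0.0043, 0.0815]
eef_rot: [82.9, 89.5, 87.4]
ft_force: [-8.0, -0.6, 5.2]
gripper_width: 0.0173
```

```bash
python3 -c "
from h import *
hs();slope()"
```

```text
t 10.88 tcp [0.5908 0.0043 0.0815] jaw 4.4 down [ 0.     0.009 -1.   ] q6 [-7.6 24.5 -9.5 56.   0.5 78. ] F [-7.95 -0.58  5.16] w 0.0173
q 1.3580 (77.8 deg, arc 135.8 mm) r 100.2 mm  Ft -7.96 Fr 0.38  jawerr 2.5
t 10.88 tcp [0.5908 0.0043 0.0815] jaw 4.4 down [ 0.     0.009 -1.   ] q6 [-7.6 24.5 -9.5 56.   0.5 78. ] F [-7.95 -0.58  5.16] w 0.0173
lever slope 0.166, inner z 0.0766 pad z 0.0610 n=6922
```

Dwell on the nose's top: the slope stays constant while the force is close to the spring alone. One row at a time again.

Emit:
{"method": "move_arm", "body": {"motion": [[[10, -0.0007, 0, 0.004, 0.6, -0.3, 0]]]}}

```text
time_s: 11.05
tool_pos: [0.5918, 0.0044, 0.0815]
eef_rot: [84.8, 89.5, 88.7]
ft_force: [-8.9, -0.6, 5.6]
gripper_width: 0.017
```

```bash
python3 -c "
from h import *
hs();f=slope();cv2.imwrite('pics/w11.png',cv2.convertScaleAbs(f['color'],alpha=1.5))"
```

```text
t 11.05 tcp [0.5918 0.0044 0.0815] jaw 3.8 down [ 0.     0.009 -1.   ] q6 [-7.6 24.6 -9.4 56.1  0.5 78.6] F [-8.86 -0.56  5.55] w 0.017
q 1.3685 (78.4 deg, arc 136.8 mm) r 100.2 mm  Ft -8.87 Fr 0.41  jawerr 2.5
t 11.05 tcp [0.5918 0.0044 0.0815] jaw 3.8 down [ 0.     0.009 -1.   ] q6 [-7.6 24.6 -9.4 56.1  0.5 78.6] F [-8.86 -0.56  5.55] w 0.017
lever slope 0.164, inner z 0.0765 pad z 0.0610 n=6922
```

View pics/w11.png

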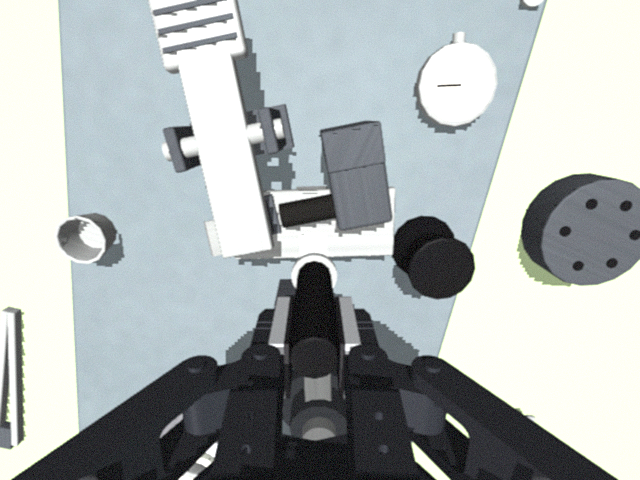

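Emit:
{"method": "move_arm", "body": {"motion": [[[10, -0.0007, 0, 0.0035, 0.5, -0.3, 0]]]}}

```text
time_s: 11.22
tool_pos: [0.5925, 0.0045, 0.0815]
eef_rot: [85.5, 89.5, 88.8]
ft_force: [-8.7, -0.3, 5.8]
gripper_width: 0.0173
```

```bash
python3 -c "
from h import *
hs();f=slope()"
```

```text
t 11.22 tcp [0.5925 0.0045 0.0815] jaw 3.4 down [ 0.     0.009 -1.   ] q6 [-7.6 24.6 -9.3 56.2  0.5 79. ] F [-8.65 -0.31  5.78] w 0.0173
q 1.3750 (78.8 deg, arc 137.5 mm) r 100.2 mm  Ft -8.64 Fr 0.59  jawerr 2.6
t 11.22 tcp [0.5925 0.0045 0.0815] jaw 3.4 down [ 0.     0.009 -1.   ] q6 [-7.6 24.6 -9.3 56.2  0.5 79. ] F [-8.65 -0.31  5.78] w 0.0173
lever slope 0.163, inner z 0.0764 pad z 0.0611 n=6899
```

Emit:
{"method": "move_arm", "body": {"motion": [[[10, -0.0007, 0, 0.0035, 0.5, -0.3, 0]]]}}

```text
time_s: 11.4
tool_pos: [0.5932, 0.0045, 0.0816]
eef_rot: [84.9, 89.5, 87.8]
ft_force: [-7.2, 0.4, 5.4]
gripper_width: 0.0172
```

```bash
python3 -c "
from h import *
hs();f=slope()"
```

```text
t 11.4 tcp [0.5932 0.0045 0.0816] jaw 2.9 down [ 0.     0.009 -1.   ] q6 [-7.6 24.7 -9.1 56.2  0.5 79.5] F [-7.16  0.4   5.42] w 0.0172
q 1.3821 (79.2 deg, arc 138.2 mm) r 100.2 mm  Ft -7.08 Fr 1.09  jawerr 2.6
t 11.4 tcp [0.5932 0.0045 0.0816] jaw 2.9 down [ 0.     0.009 -1.   ] q6 [-7.6 24.7 -9.1 56.2  0.5 79.5] F [-7.16  0.4   5.42] w 0.0172
lever slope 0.158, inner z 0.0762 pad z 0.0614 n=6894
```

Emit:
{"method": "move_arm", "body": {"motion": [[[10, -0.0007, 0, 0.0035, 0.3, -0.3, 0]]]}}

```text
time_s: 11.58
tool_pos: [0.594, 0.0046, 0.0816]
eef_rot: [82.8, 89.4, 85.4]
ft_force: [-8.1, 0.1, 5.0]
gripper_width: 0.0169
```

```bash
python3 -c "
from h import *
hs();f=slope()"
```

```text
t 11.57 tcp [0.594  0.0046 0.0816] jaw 2.6 down [ 0.001  0.01  -1.   ] q6 [-7.6 24.8 -9.  56.2  0.6 79.8] F [-8.07  0.09  4.99] w 0.0169
q 1.3904 (79.7 deg, arc 139.0 mm) r 100.2 mm  Ft -8.03 Fr 0.80  jawerr 2.4
t 11.57 tcp [0.594  0.0046 0.0816] jaw 2.6 down [ 0.001  0.01  -1.   ] q6 [-7.6 24.8 -9.  56.2  0.6 79.8] F [-8.07  0.09  4.99] w 0.0169
lever slope -0.002, inner z 0.0690 pad z 0.0692 n=7043
```

The lever has snapped level (slope −0.002), so the tooth has dropped behind the nose at q ≈ 1.39. Easing back with the grip still closed, to check that the latch carries the load.

Emit:
{"method": "move_arm", "body": {"motion": [[[10, -0.0007, 0, -0.001, 0, 0, 0], [10, -0.0007, 0, -0.001, 0, 0, 0]]]}}

```text
time_s: 11.88
tool_pos: [0.5934, 0.0045, 0.0818]
eef_rot: [69.6, 89.3, 72.3]
ft_force: [5.2, 2.2, -9.5]
gripper_width: 0.0172
```

```bash
python3 -c "
from h import *
hs();f=slope()"
```

```text
t 11.88 tcp [0.5934 0.0045 0.0818] jaw 2.7 down [ 0.003  0.011 -1.   ] q6 [-7.6 24.6 -9.3 56.   0.6 79.7] F [ 5.24  2.15 -9.46] w 0.0172
q 1.3847 (79.3 deg, arc 138.5 mm) r 100.2 mm  Ft 5.42 Fr 1.65  jawerr 2.7
t 11.88 tcp [0.5934 0.0045 0.0818] jaw 2.7 down [ 0.003  0.011 -1.   ] q6 [-7.6 24.6 -9.3 56.   0.6 79.7] F [ 5.24  2.15 -9.46] w 0.0172
lever slope -0.000, inner z 0.0691 pad z 0.0691 n=7061
```

The force reversed to +5.4 N against the pull-back and the hammer stayed put, so it is latched. Relax, open, and rise.

Emit:
{"method": "move_arm", "body": {"motion": [[[10, 0, 0, 0.001, 0, 0, 0], [30, 0, 0, 0, 0, 0, 0], [60, 0, 0, 0, 0, 0, 0], [60, 0, 0, 0, 0, 0, 0], [60, 0, 0, 0, 0, 0, 0], [60, -0.02, 0, 0, 0, 0, 0], [60, -0.03, 0, 0, 0, 0, 0], [60, -0.03, 0, 0, 0, 0, 0], [60, 0, 0, 0, 0, 0, 0]]]}}

```text
time_s: 13.05
tool_pos: [0.5946, 0.003, 0.1644]
eef_rot: [61.9, 89.4, 64.6]
ft_force: [0.2, 0.6, -0.5]
gripper_width: 0.051
```

```bash
python3 -c "
from h import *
hs();s,Rm=show();f=slope();cv2.imwrite('pics/w12.png',cv2.convertScaleAbs(f['color'],alpha=1.5));f['tp']=s['tool_pos'];f['Rm']=Rm;np.savez('w12.npz',**f)
print(delta([.5365,.120,.16],15))"
```

```text
t 13.05 tcp [0.5946 0.003  0.1644] jaw 2.7 down [ 0.005  0.01  -1.   ] q6 [-7.7 21.4 -1.9 66.5  0.6 79.5] F [ 0.21  0.57 -0.5 ] w 0.051
q 1.3954 (79.9 deg, arc 139.5 mm) r 98.5 mm  Ft 0.25 Fr 0.55  jawerr 2.0
t 13.05 tcp [0.5946 0.003  0.1644] jaw 2.7 down [ 0.005  0.01  -1.   ] q6 [-7.7 21.4 -1.9 66.5  0.6 79.5] F [ 0.21  0.57 -0.5 ] w 0.051
t 13.05 tcp [0.5946 0.003  0.1644] jaw 2.7 down [ 0.005  0.01  -1.   ] q6 [-7.7 21.4 -1.9 66.5  0.6 79.5] F [ 0.21  0.57 -0.5 ] w 0.051
lever slope -0.002, inner z 0.0690 pad z 0.0692 n=3043
(array([  3.9, 119.4, -51.6]), array([-12.29,   0.21,  -0.56]))
```

View pics/w12.png

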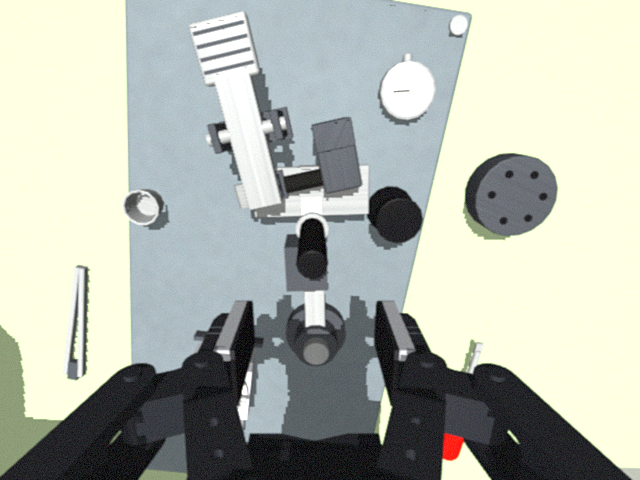

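```bash
python3 -c "
from h import *
f=load('w12.npz')
im=cv2.convertScaleAbs(f['color'],alpha=1.0)[0:110,170:290];cv2.imwrite('pics/w12c.png',cv2.resize(im,None,fx=5,fy=5))
for u in [(227,48),(192,22),(246,12),(259,70),(203,84)]: print(u,onz(f,u,.0685).round(4))
print(onz(f,(313,263),.115),hpos(1.385), np.linalg.norm(onz(f,(227,48),.0685)[:2]-PIV))
P=cloud(f);print(np.median(P[45:52,222:232].reshape(-1,3),0))
a=onz(f,(227,48),.0685);print(delta([a[0],a[1],.12],15))
"
```

```text
(227, 48) [0.5397 0.1189 0.0685]
(192, 22) [0.5202 0.1313 0.0685]
(246, 12) [0.5508 0.1378 0.0685]
(259, 70) [0.5582 0.1082 0.0685]
(203, 84) [0.525  0.099  0.0685]
[0.59459723 0.0062626  0.115     ] [0.59348414 0.00436513] 0.2232552436231719
[0.53938361 0.11882309 0.06914881]
(array([ 43.9, 117.8, -48.6]), array([-12.29,   0.21,  -0.56]))
```

View pics/w12c.png

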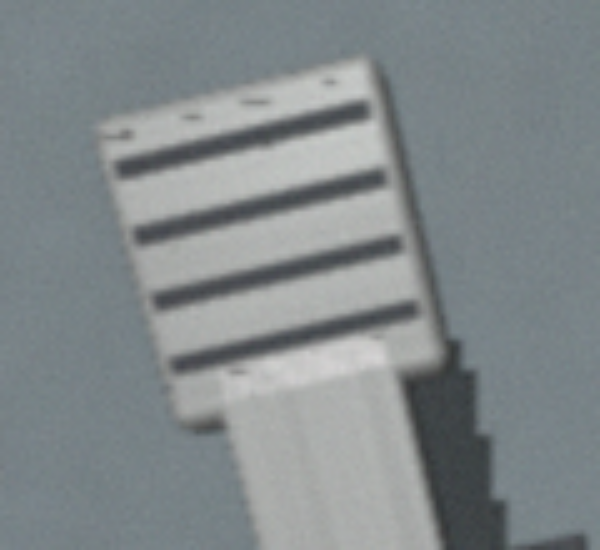

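Emit:
{"method": "move_arm", "body": {"motion": [[[30, 0, 0.03, -0.012, 0, 0, 0], [0, 0, 0.03, -0.013, 0, 0, 0], [0, 0, 0.03, -0.013, 0, 0, 0], [0, 0, 0.022, -0.01, 0, 0, 0], [0, 0, 0, 0, 0, 0, 0], [0, 0, 0, 0, 0, 0, 0]]]}}

```text
time_s: 13.85
tool_pos: [0.5353, 0.1146, 0.1554]
eef_rot: [130.6, 89.3, 133.2]
ft_force: [-0.6, -0.2, -0.5]
gripper_width: 0.0001
```

```bash
python3 -c "
from h import *
show();print(delta([.538,.119,.09],2.7))"
```

```text
t 13.85 tcp [0.5353 0.1146 0.1554] jaw 2.6 down [-0.009  0.01  -1.   ] q6 [ 3.4 17.2 -9.2 64.1  0.6 90.7] F [-0.63 -0.15 -0.49] w 0.0001
(array([65.4,  3.7,  3.5]), array([-0.08, -0.49, -0.57]))
```

Emit:
{"method": "move_arm", "body": {"motion": [[[0, 0.02, 0.004, 0.003, 0, -0.5, -0.5], [0, 0.02, 0, 0, 0, 0, 0], [0, 0.012, 0, 0, 0, 0, 0], [0, 0, 0, 0, 0, 0, 0]]]}}

```text
time_s: 14.35
tool_pos: [0.5397, 0.1156, 0.1007]
eef_rot: [24.8, 90.0, 27.2]
ft_force: [0.2, 0.1, -0.1]
gripper_width: 0.0001
```

```bash
python3 -c "
from h import *
show();print(delta([.538,.119,.073],2.7))
f=grab_frame('scene');cv2.imwrite('pics/s13.png',cv2.resize(cv2.convertScaleAbs(f['color'][130:310,220:440],alpha=1.8),None,fx=3.3,fy=3.3))
f=grab_frame('side');cv2.imwrite('pics/d13.png',cv2.resize(cv2.convertScaleAbs(f['color'][150:330,190:430],alpha=1.8),None,fx=3.3,fy=3.3))"
```

```text
t 14.35 tcp [0.5397 0.1156 0.1007] jaw 2.4 down [ 0.  0. -1.] q6 [  3.8  19.6 -14.   56.4   0.   91.4] F [ 0.17  0.08 -0.12] w 0.0001
(array([27.7,  3.4, -1.6]), array([-0.35,  0.01, -0.01]))
```

View pics/d13.png

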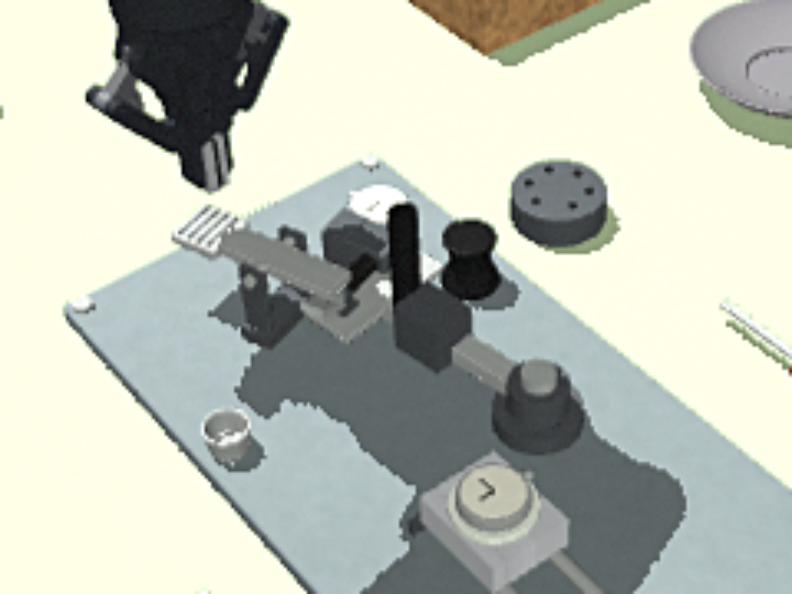

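View pics/s13.png

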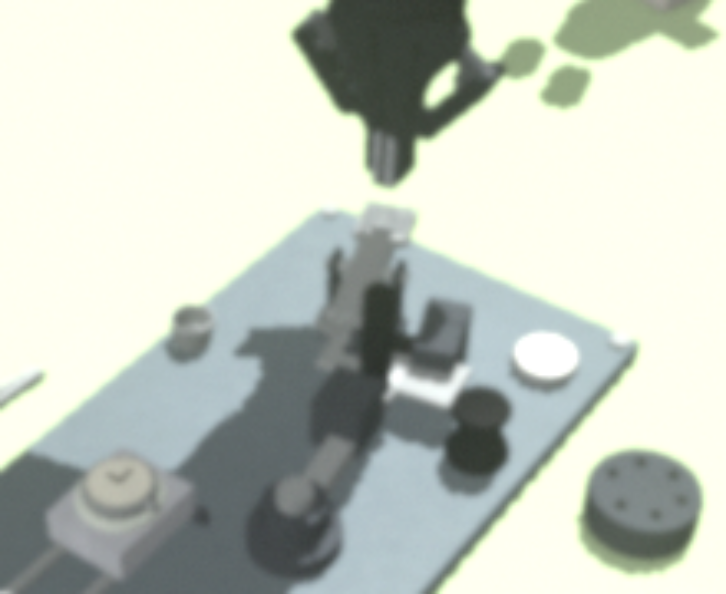

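The hammer stands latched and released, and the carriage is home. Descending to just above the pad.

Emit:
{"method": "move_arm", "body": {"motion": [[[0, 0.012, 0.0035, -0.001, 0, 0, 0], [0, 0.009, 0, 0, 0, 0, 0], [0, 0, 0, 0, 0, 0, 0]]]}}

```text
time_s: 14.82
tool_pos: [0.5404, 0.1196, 0.0808]
eef_rot: [3.7, 89.7, 6.1]
ft_force: [-0.6, 0.3, -0.2]
gripper_width: 0.0001
```

```bash
python3 -c "
from h import *
show();print(delta([.538,.119,.061],2.7))"
```

```text
t 14.82 tcp [0.5404 0.1196 0.0808] jaw 2.4 down [ 0.005  0.001 -1.   ] q6 [  4.2  20.6 -15.6  53.5   0.   91.8] F [-0.59  0.29 -0.2 ] w 0.0001
(array([19.8, -0.5, -2.5]), array([-0.34,  0.28, -0.02]))
```

Emit:
{"method": "move_arm", "body": {"motion": [[[0, 0.006, 0, -0.0025, 0, 0, 0], [0, 0.005, 0, 0, 0, 0, 0], [0, 0.005, 0, 0, 0, 0, 0], [0, 0.005, 0, 0, 0, 0, 0]]]}}

```text
time_s: 15.32
tool_pos: [0.5385, 0.1198, 0.0597]
eef_rot: [5.1, 89.6, 7.4]
ft_force: [-1.2, -1.2, 2.4]
gripper_width: 0.0001
```

```bash
python3 -c "
from h import *
show();print(delta([.538,.119,.061],2.7))"
```

```text
t 15.32 tcp [0.5385 0.1198 0.0597] jaw 2.4 down [ 0.007  0.001 -1.   ] q6 [  4.2  21.5 -17.6  50.5   0.   91.8] F [-1.19 -1.19  2.44] w 0.0001
(array([-1.3, -0.8, -0.5]), array([-0.31,  0.39, -0.03]))
```

```bash
python3 -c "
from h import *
f=grab_frame('side');cv2.imwrite('pics/d14.png',cv2.resize(cv2.convertScaleAbs(f['color'][170:410,190:470],alpha=1.6),None,fx=2.4,fy=2.4))"
```

```text
(no output)
```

View pics/d14.png

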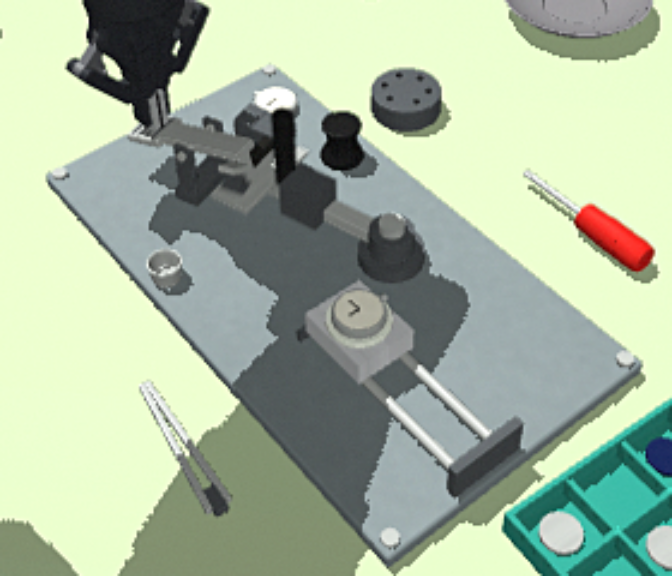

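Not yet freed: the handle is still at (284,145) in the crop. The pad is about 8 mm down at 2.4 N, so I'll press a little further.

Emit:
{"method": "move_arm", "body": {"motion": [[[0, 0.003, 0, 0, 0, 0, 0], [0, 0.003, 0, 0, 0, 0, 0]]]}}

```text
time_s: 15.62
tool_pos: [0.5391, 0.1193, 0.0545]
eef_rot: [-4.0, 89.5, -1.6]
ft_force: [-7.9, -0.9, 25.5]
gripper_width: -0.0001
```

```bash
python3 -c "
from h import *
show();f=grab_frame('side');cv2.imwrite('pics/d15.png',cv2.resize(cv2.convertScaleAbs(f['color'][170:410,190:470],alpha=1.6),None,fx=2.4,fy=2.4));show()"
```

```text
t 15.62 tcp [0.5391 0.1193 0.0545] jaw 2.4 down [ 0.008 -0.    -1.   ] q6 [  4.2  21.8 -18.   49.7  -0.   91.8] F [-7.87 -0.94 25.48] w -0.0001
t 15.68 tcp [0.539  0.1193 0.0548] jaw 2.4 down [ 0.008 -0.    -1.   ] q6 [  4.2  21.8 -18.   49.8  -0.   91.8] F [-7.18 -1.56 20.87] w -0.0002
```

View pics/d15.png

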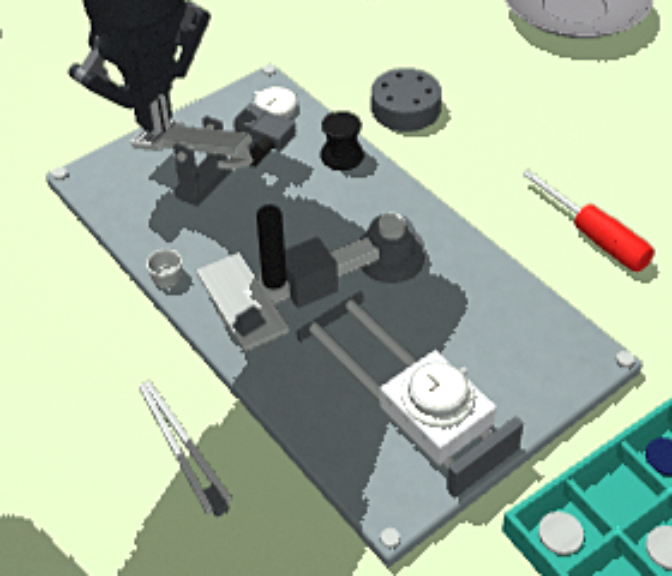

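The hammer flew back to rest and knocked the carriage to the far end of its rails. The pad is on its stop, so lift off now.

Emit:
{"method": "move_arm", "body": {"motion": [[[0, -0.008, 0, 0, 0, 0, 0], [0, -0.02, 0, 0, 0, 0, 0], [0, -0.03, 0, 0, 0, 0, 0], [0, -0.04, 0, 0, 0, 0, 0], [0, -0.03, 0, 0, 0, 0, 0], [0, 0, 0, 0, 0, 0, 0], [0, 0, 0, 0, 0, 0, 0]]]}}

```text
time_s: 16.55
tool_pos: [0.537, 0.1194, 0.1841]
eef_rot: [1.0, 89.7, 3.3]
ft_force: [-0.5, 0.2, -0.4]
gripper_width: -0.0
```

```bash
python3 -c "
from h import *
show();f=grab_frame('side');cv2.imwrite('pics/d16.png',f['color'])
b=load('side0.npz')['color'];P=cloud(f);print(P[337,374])
d=cv2.absdiff(b,f['color']).max(2);cv2.imwrite('pics/diff.png',d*3)"
```

```text
t 16.55 tcp [0.537  0.1194 0.1841] jaw 2.4 down [ 0.005  0.    -1.   ] q6 [ 4.2 16.  -6.7 67.  -0.  91.8] F [-0.51  0.24 -0.38] w -0.0
[ 0.50787874 -0.23260426  0.05791372]
```

View pics/d16.png

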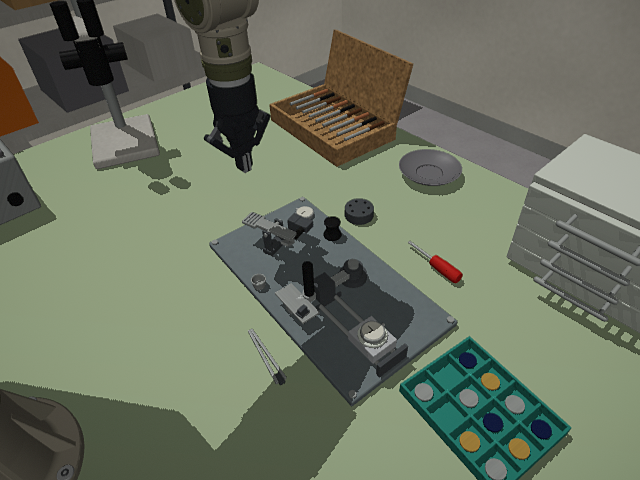

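View pics/diff.png

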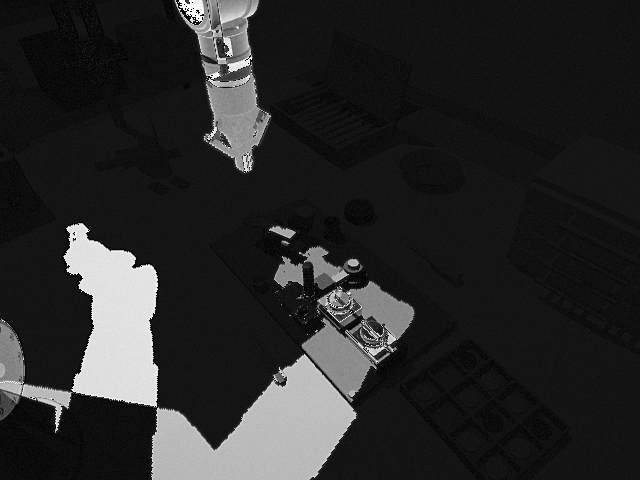

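The hammer is at rest at (308,278) and the carriage has travelled to (374,338). The trigger pad is back up, and apart from the arm and shadows nothing else has changed.

```bash
python3 -c "
from h import *
print(sign_off())"
```

```text
the job is handed in; nothing more can be done
None
```

The watch has had its one blow, and I handed the job in at about 16.6 s of the 64 s allowed.

- **Cocking:** I gripped the handle and swung the hammer round in one pull, without letting it slip back. It latched at about 1.39 rad: the trigger lever snapped from 0.16 rad tilt to level. The buffer was not pressed hard; the force at the handle was about 8 N at the catch, close to the spring alone.
- **Latch check:** Before letting go I eased back. The force on the gripper reversed to +5.4 N and the hammer stayed put. After I let go, pictures showed it still latched.
- **Trigger:** The first press, about 9 mm down at 2.4 N, did not free the hammer. A slightly deeper press did, but it carried the pad onto its stop, with 25 N at the wrist. That is above the 3 to 6 N the trigger needs, but below the 40 N and 120 N limits.
- **Last checks:** Pictures after the blow show the hammer back at rest and the carriage with the watch, by eye, near the far end of its rails. The trigger had sprung up and the gripper was 18 cm up, touching nothing. Comparing the first and last side pictures, I saw no change in the loose objects beyond the arm's shadow, though that shadow covers the tip of the tweezers and part of the plate.

The force readings drifted: upward readings of up to 9 N built up while the handle was gripped, and the mid-swing spring force read 1 to 2 N low. For the catch I therefore relied on the lever's tilt in the wrist camera and the pull-back test, not on the force values.

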